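Show the canister's code to the scanner

ROBOT

A 6-joint arm with a two-finger parallel gripper is mounted at the origin on a cart in front of the work surface, level with it; the furniture and walls round the work are solid. World frame = base frame: x ahead of the robot, y to its left, z up, the work surface at z = 0. Lengths are in m, angles in rad, forces in N, time in s.
With the tool pointing down it reaches from about 0.35 to 0.775 m from the base axis. Payload 5.5 kg.
Tool frame: the origin (TCP) lies at the very end of the fingers, on their centre line; the grasp point (between the pads) lies 19 mm behind it; z points along the fingers, y is the line along which they close (so a half turn about z gives the same grasp; the last joint's range is limited). The gripper opens to 85 mm and grips with 20 to 120 N. Pads are 22 mm wide; open, the fingers measure 114 mm over their backs; the gripper's body (76 mm by 85 mm) begins 54 mm behind the grasp point. The pads swing forward as they close: fully open they stand 13 mm farther back than shut.
Start: joints at [0.988, 0.313, 0.046, 1.304, 0, 1.431], TCP at [0.246, 0.52, 0.231] pointing down, gripper open.
Joint ranges: [-2.76, 2.76], [-0.86, 1.69], [-1.03, 1.26], [-2.2, 2.34], [-1.47, 1.5], [-3.14, 3.14]. Speed limits (rad/s): [2.57, 2.57, 3.14, 3.14, 3.14, 3.14].

INTERFACE

Orientations are given as a unit quaternion [w, x, y, z].
In Python, from workcell import env gives the robot as it stands. The module is installed in compiled form; this text tells all that it offers.
- The arm moves only by the tool jog_arm, never from a script. Its argument "rows" is a list of rows, each a list of 6 numbers: the shift along the world's x, y, z in units of 40 mm (1.0 is 40 mm), then the turn, a rotation vector about the world's x, y, z in units of 6 degrees (1.0 is 6 degrees). In form: [[x, y, z, wx, wy, wz], ...]. A call has 1 to 12 rows; each row is the pose to reach, as a shift and turn from the pose commanded when the call began; what a row does not reach only later rows make up. A row lasts 1/12 s, in which the tool goes at most 41.7 mm and 7.16 degrees, less where a joint would pass 70% of its speed; a pose out of reach is approached as far as the arm can. A call with a gripper value outside its range is refused whole. "jaw" is the gripper command: -1 is fully open, 1 is shut, values between are in proportion, set as the call begins (left out, the last holds). The fingers move at their own pace and stop on an object; "force" is the grip in N (left out, the last holds). Time passes only in rows, so rows that repeat a pose let the fingers close. It gives the time, the measured TCP pose, the force, the opening and the grip force at its end, in the units of the state.
- env.get_state(): the state, without advancing time (a new reading comes with each control period).
- env.read_camera(name): name is "scene" or "top" or "wrist"; returns a dict with "pixels" (420x560x3 uint8, red, green, blue), "mtx" (3x3 intrinsics, pixels), "cam_to_world" (4x4, takes a point from camera to world coordinates). Camera axes: x right, y up, looking along -z (the intrinsics and any distortion apply to the point x, -y, -z); pixel columns grow to the right and rows downward; lengths in m; the calibration is good to about 2 mm. The wrist camera is an equidistant fisheye: a pixel r from the principal point sees the ray r / f radians off the axis. A picture is of the moment at which its call begins. There is no depth.
- env.hand_in(): hands the job in; it is judged then, once.
The state is a dict: "clock": time; "joint_pos": joint angles; "qvel": joint speeds; "tau": joint torques, N m; "tcp_pos": TCP position; "orientation": TCP orientation; "wrist_force": force on the tool from outside, world axes, zero at the start; "ft_torque": the same for the moment, N m; "finger_gap": finger opening in m; "grip_force": force on a finger pad.
Only numpy, scipy, OpenCV 4.12 (cv2) and the standard library are available. Lean on these libraries where they do the work, as an engineer would, in place of code of your own. Each camera call takes 0.05 s, during which the arm holds its last target. There are 200 camera calls.

TASK

Check in the blue-lidded canister: lift it out of its holder and stand it upright on the round green pad of the scanner, wholly on the pad and turned so that the code on its side squarely faces the scanner's dark window, then let go. Never let it tip over, and leave the yellow-lidded and red-lidded canisters standing in their pockets.

Things in the scene. Friction and masses are not known exactly. Their poses are not given: they have to be found in the camera images.
- canister_blue: the canister to check in: upright straight-sided cylinder, 48 mm diameter, 110 mm high, about 0.25 kg, white with a blue lid just as wide. Starts in a pocket, top 116 mm above the desk, code towards the holder's front within 15 degrees. Origin: centre of underside; z up its axis; +x points to the side with the black-and-white code. A white bar on the lid runs from middle to rim on that side
- canister_blue_code (a point): centre of the code on the blue-lidded canister's wall: 24 mm from its axis along its +x, 45 mm above its underside
- canister_yellow: bystander: the same canister with a yellow lid, loose in another pocket; same axes
- canister_red: bystander: the same canister with a red lid, loose in another pocket; same axes
- holder: fixed grey holder, 100 mm deep (x), 246 wide (y), 107 high. Origin: centre of underside; front faces -x. Three pockets at y = -74, 0, +74 mm, 52 mm wide, floor 6 mm above the desk. A channel 38 mm wide, full height, opens each pocket to front and back; elsewhere walls hug the canister: grip it front-and-back (closing along the holder's x), lift straight up. Which canister is where varies
- scanner: fixed grey block with a round green pad before it. Origin: pad centre at desk level. Pad 62 mm in diameter, 3 mm high. The block's front face, 90 mm wide, is at x = +31 mm; the block reaches to x = +77, height 104. A canister on the pad stands about 7 mm from the face, too close for a finger between: hold it there with fingers closing along the scanner's y
- window (a point): centre of the scanner's dark window in the front face: at x = +31 mm, y = 0, 48 mm above the desk in the scanner's frame; the window looks along the scanner's -x, over the pad. Behind the scanner an open carton 120 mm high with flaps takes up the desk from world x = 0.54 m on, at y > 0.03 m; the desk between scanner and holder, nearer the robot, is free
Mind the look-alikes: they are no part of the job. What is shaped like the canister_blue but pink is not meant.

How it is judged:
At the end, for the whole second after the job is handed in: The blue-lidded canister stands upright (within 0.1 rad), released and at rest on the scanner's pad, its axis within 9 mm of the pad's centre, its code turned to the window within 0.3 rad; the yellow- and red-lidded canisters still stand in their pockets (within 15 mm of where they were) (horizontal distance between canister_blue and scanner below 0.009 m and z of canister_blue in the frame of scanner below 0.006 m and angle between canister_blue's own z axis and vertical below 0.1 rad and angle between the x axis of canister_blue and the x axis of scanner, either way round below 0.3 rad and horizontal distance between canister_blue_code and window below 0.03 m and linear speed of canister_blue below 0.02 m/s and contact force between canister_blue and scanner above 0.5 N and angle between each of canister_yellow, canister_red's own z axis and vertical below 0.2 rad and distance of each of canister_yellow, canister_red from where it was at the start of the episode below 0.015 m); the robot touches nothing.
It fails at once if the blue-lidded canister is tipped over (more than 0.7 rad) (angle between canister_blue's own z axis and vertical above 0.7 rad).
It fails at once if the yellow- or red-lidded canister is pulled from its pocket or tipped (distance of any of canister_yellow, canister_red from where it was at the start of the episode above 0.04 m).
It also fails if it takes over 69 s, if anything falls off the work surface, if the arm or the gripper's body presses on something with over 40 N, if the wrist force passes 120 N, or if a joint passes its speed limit or range.

## Working session

There is one attempt and no reset: what is moved stays moved. The work goes in short steps, Python scripts to look and compute and a tool call to move; the robot and the scene stay as the last step left them, time stands still between calls to the robot, and variables do not carry over. Pictures are saved under pics/ and viewed, at most 10 in all, crops included, and the job is handed in when it is done.

Besides the shell and the picture viewer there is one more tool, called after ">>>" by a JSON object that holds its "op" and its "data", one argument or row to a line. jog_arm: Moves the arm, as the interface text tells. Its arguments: {"type":"object","properties":{"rows":{"type":"array","items":{"type":"array","items":{"type":"number"}}},"jaw":{"type":"number"},"force":{"type":"number"}},"required":["rows"]}

```bash
mkdir -p pics; cat > h.py <<'E'
import numpy as np, cv2
from workcell import env
def shot(n,f):
    c=env.read_camera(n); cv2.imwrite('pics/'+f,c['pixels'][:,:,::-1]); np.savez('pics/'+f+'.npz',**c); return c
def ray(c,u,v,fish=False):
    K=c['mtx'];T=c['cam_to_world']
    x=(u-K[0,2])/K[0,0];y=(v-K[1,2])/K[1,1]
    if fish:
        r=np.hypot(x,y);s=np.sin(r)/r if r>1e-9 else 1.;d=np.array([x*s,-y*s,-np.cos(r)])
    else: d=np.array([x,-y,-1.])
    return T[:3,3],T[:3,:3]@d
def onz(c,u,v,z,fish=False):
    o,d=ray(c,u,v,fish); return o+d*(z-o[2])/d[2]
E
python3 - <<'E'
from h import *
a=shot('top','t0.png');b=shot('scene','s0.png');w=shot('wrist','w0.png')
for c in(a,b,w):print(c['mtx'].round(1).tolist(),c['cam_to_world'].round(3).tolist())
cv2.imwrite('pics/ts.png',cv2.resize(np.vstack([a['pixels'],b['pixels']])[:,:,::-1],None,fx=.714,fy=.714))
s=env.get_state();print({k:np.round(v,3) for k,v in s.items()})
E
```

```text
[[501.1, 0.0, 281.3], [0.0, 501.1, 213.6], [0.0, 0.0, 1.0]] [[0.003, 0.983, -0.184, 0.28], [-0.999, 0.01, 0.036, -0.024], [0.037, 0.183, 0.982, 1.23], [0.0, 0.0, 0.0, 1.0]]
[[406.4, 0.0, 279.7], [0.0, 406.4, 207.2], [0.0, 0.0, 1.0]] [[0.885, 0.265, -0.383, 0.13], [-0.465, 0.51, -0.723, -0.747], [0.003, 0.818, 0.575, 0.633], [0.0, 0.0, 0.0, 1.0]]
[[325.2, 0.0, 277.0], [0.0, 325.2, 209.3], [0.0, 0.0, 1.0]] [[0.429, -0.864, -0.262, 0.179], [0.903, 0.41, 0.126, 0.551], [-0.002, -0.291, 0.957, 0.372], [0.0, 0.0, 0.0, 1.0]]
{'clock': np.float64(0.15), 'joint_pos': array([0.988, 0.314, 0.045, 1.304, 0.   , 1.431]), 'qvel': array([ 0.   , -0.003,  0.003,  0.   ,  0.001,  0.001]), 'tau': array([ 1.0000e-03, -4.8107e+01,  2.9881e+01,  1.4000e-02, -0.0000e+00,
       -0.0000e+00]), 'tcp_pos': array([0.246, 0.519, 0.231]), 'orientation': array([-0.   ,  0.22 ,  0.976, -0.001]), 'wrist_force': array([-0.392,  0.774, -0.24 ]), 'ft_torque': array([ 0.053,  0.006, -0.009]), 'grip_force': np.float64(0.0), 'finger_gap': np.float64(0.086)}
```

View pics/t0.png

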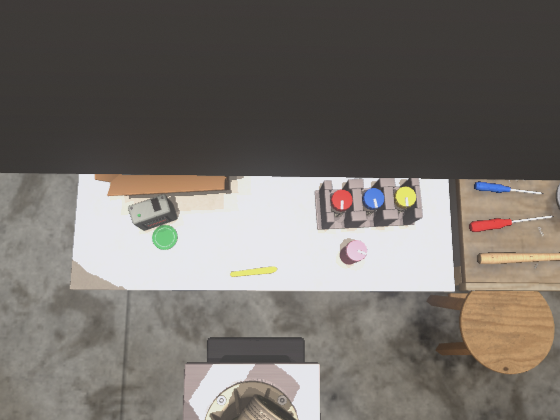

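View pics/s0.png

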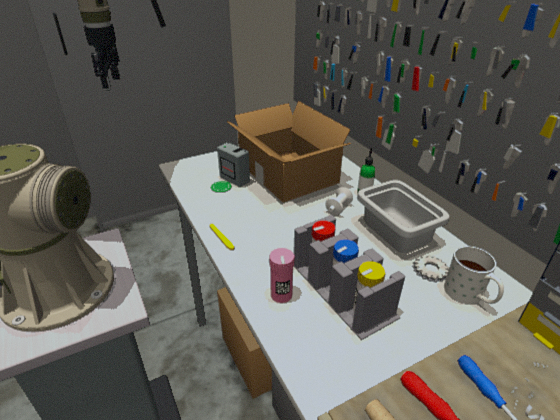

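The top view shows the holder lids red (342,201), blue (374,198) and yellow (406,197), with white bars pointing down the image towards the front. The pad is at (165,237), the scanner block at (152,212), and the pink look-alike at (356,251), in front of the holder. The scene view agrees.

```bash
python3 - <<'E'
from h import *
T=dict(np.load('pics/t0.png.npz'));S=dict(np.load('pics/s0.png.npz'))
def blobs(c,lo,hi,box,z,name):
    h=cv2.cvtColor(c['pixels'],cv2.COLOR_RGB2HSV);m=cv2.inRange(h,lo,hi)
    k=np.zeros_like(m);x0,y0,x1,y1=box;k[y0:y1,x0:x1]=m[y0:y1,x0:x1]
    cs=max(cv2.findContours(k,0,2)[0],key=cv2.contourArea)
    hull=cv2.convexHull(cs)
    P=np.array([onz(c,*p[0],z)[:2] for p in hull])
    (cx,cy),r=cv2.minEnclosingCircle((P*1000).astype(np.float32))
    e=cv2.fitEllipse(hull) if len(hull)>4 else None
    print(name,'enc',round(cx),round(cy),round(r,1),'ell',e and onz(c,*e[0],z).round(4)[:2],'px',e and np.round(e[0],1))
for n,c,bl,bp in(('top',T,(325,180,425,215),(145,220,185,255)),('scene',S,(300,215,395,290),(200,175,240,200))):
    blobs(c,(100,120,60),(125,255,255),bl,.116,n+' blue')
    blobs(c,(22,120,80),(35,255,255),bl,.116,n+' yellow')
    blobs(c,(172,150,60),(180,255,255),bl,.116,n+' red')
    blobs(c,(45,100,50),(80,255,255),bp,.003,n+' pad')
blobs(T,(150,40,80),(175,255,255),(335,235,375,270),.11,'pink')
for p in((250,175),(270,292),(320,228),(414,224)):print(p,onz(T,*p,0).round(3))
cv2.imwrite('pics/crop.png',np.vstack([cv2.resize(T['pixels'][170:270,310:430,::-1],(600,500))]))
cv2.imwrite('pics/crop2.png',cv2.resize(np.hstack([T['pixels'][185:265,115:195,::-1],S['pixels'][130:210,190:270,::-1]]),(800,400),interpolation=2))
E
```

```text
top blue enc 528 -275 24.5 ell [ 0.5271 -0.2752] px [373.4 197.9]
top yellow enc 532 -349 24.3 ell [ 0.532  -0.3487] px [405.1 196.2]Traceback (most recent call last):
  File "<stdin>", line 15, in <module>
  File "<stdin>", line 6, in blobs
ValueError: max() iterable argument is empty
```

```bash
cat > m.py <<'E'
from h import *
def blob(c,lo,hi,box,z,name,fish=False):
    h=cv2.cvtColor(c['pixels'],cv2.COLOR_RGB2HSV);h[...,0]=(h[...,0].astype(int)+10)%180  # hue+10 so that red is whole
    m=cv2.inRange(h,lo,hi);k=np.zeros_like(m);x0,y0,x1,y1=box;k[y0:y1,x0:x1]=m[y0:y1,x0:x1]
    cs=cv2.findContours(k,0,1)[0]
    if not cs: print(name,'none');return
    hull=cv2.convexHull(max(cs,key=cv2.contourArea))
    P=np.array([onz(c,*p[0],z,fish)[:2] for p in hull])*1000
    (cx,cy),r=cv2.minEnclosingCircle(P.astype(np.float32))
    print(name,'circle mm',round(cx,1),round(cy,1),'r',round(r,1))
BLUE=((110,120,60),(135,255,255));YEL=((32,120,80),(45,255,255));RED=((0,150,60),(14,255,255));GRN=((55,100,50),(90,255,255))
E
python3 - <<'E'
from m import *
T=dict(np.load('pics/t0.png.npz'));S=dict(np.load('pics/s0.png.npz'))
for n,c,bl,bp in(('top',T,(325,180,425,215),(145,220,185,255)),('scene',S,(300,215,395,290),(200,175,240,200))):
    for q,r in(('blue',BLUE),('yel',YEL),('red',RED)):blob(c,*r,bl,.116,n+q)
    blob(c,*GRN,bp,.003,n+' pad')
blob(T,(160,40,80),(179,255,255),(335,235,375,270),.11,'pink')
for p in((250,175),(270,292),(320,228),(414,224)):print(p,onz(T,*p,0).round(3))
cv2.imwrite('pics/crop.png',np.hstack([cv2.resize(T['pixels'][170:270,320:420,::-1],(400,400)),cv2.resize(T['pixels'][185:265,115:195,::-1],(400,400))]))
E
```

```text
topblue circle mm 527.6 -274.8 r 24.5
topyel circle mm 531.9 -348.6 r 24.3
topred circle mm 523.4 -202.2 r 22.9
top pad circle mm 448.5 219.0 r 29.1
sceneblue circle mm 521.3 -284.3 r 34.4
sceneyel circle mm 523.9 -354.5 r 33.9
scenered circle mm 515.5 -210.0 r 33.9
scene pad circle mm 448.7 219.9 r 30.4
pink circle mm 428.1 -232.6 r 3.4
(250, 175) [0.609 0.011 0.   ]
(270, 292) [ 0.316 -0.041  0.   ]
(320, 228) [ 0.475 -0.165  0.   ]
(414, 224) [ 0.487 -0.402  0.   ]
```

View pics/crop.png

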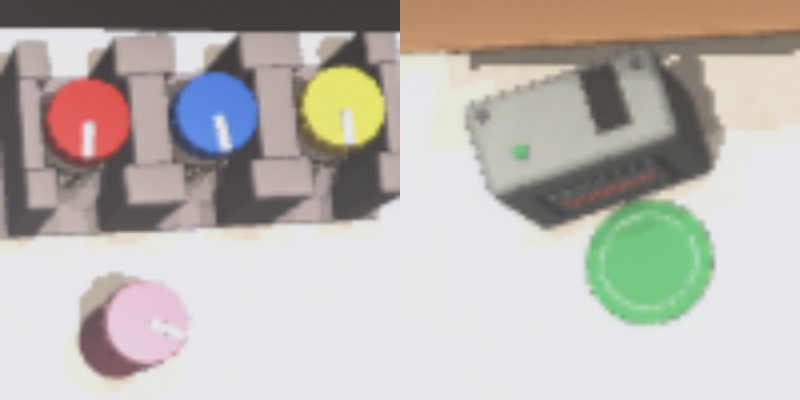

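The crop shows the blue bar pointing to the front, about 15° off world -x. The holder is yawed about 3.3° and the scanner about 20°. The blue lid is at (0.528,-0.275) and the pad at (0.449,0.219). One grasp would put a finger against the window, so I'll set the canister down once and regrip it at 90°. First I'll move above the blue canister.

>>> {"op": "jog_arm", "data": {
  "rows": [
    [3.5,-10,0.5,0,0,-5.1],
    [3.5,-10,0.5,0,0,-5.1],
    [3.5,-10,0.5,0,0,-5.1],
    [3.5,-10,0.5,0,0,-5.1],
    [3.5,-10,0.5,0,0,-5.1],
    [3.5,-10,0.5,0,0,-5.1],
    [3.5,-10,0.5,0,0,-5.1],
    [3.5,-10,0.5,0,0,-5.1],
    [3.5,-10,0.5,0,0,-5.1],
    [3.5,-10,0.5,0,0,-5.1],
    [3.5,-10,0.5,0,0,-5.1],
    [3.5,-10,0.5,0,0,-5.1]
  ],
  "jaw": -1
}}

```text
clock: 1.15
tcp_pos: [0.3873, 0.1172, 0.2513]
orientation: [0.0, 0.472, 0.882, 0.0]
wrist_force: [-0.1, -0.5, 0.9]
finger_gap: 0.0857
grip_force: 0.0
```

>>> {"op": "jog_arm", "data": {
  "rows": [
    [3.5,-9.9,0,0,0,-5.1],
    [3.5,-9.9,0,0,0,-5.1],
    [3.5,-9.9,0,0,0,-5.1],
    [3.5,-9.9,0,0,0,-5.1],
    [3.5,-9.9,0,0,0,-5.1],
    [3.5,-9.9,0,0,0,-5.1],
    [3.5,-9.9,0,0,0,-5.1],
    [3.5,-9.9,0,0,0,-5.1],
    [3.5,-9.9,0,0,0,-5.1],
    [3.5,-9.9,0,0,0,-5.1],
    [3.5,-9.9,0,0,0,-5.1],
    [3.5,-9.9,0,0,0,-5.1]
  ]
}}

```text
clock: 2.15
tcp_pos: [0.5273, -0.277, 0.2495]
orientation: [-0.001, 0.686, 0.728, 0.0]
wrist_force: [0.6, 0.8, -0.7]
finger_gap: 0.0855
grip_force: 0.0
```

```bash
cat >> m.py <<'E'
from scipy.spatial.transform import Rotation as R
def tool():
    s=env.get_state();q=s['orientation'];M=R.from_quat([q[1],q[2],q[3],q[0]]).as_matrix()
    print('t',round(float(s['clock']),2),'tcp',s['tcp_pos'].round(4),'yawY',np.degrees(np.arctan2(M[1,1],M[0,1])).round(2),'z',M[:,2].round(3),'gap',round(float(s['finger_gap']),4),'grip',s['grip_force'].round(1),'F',s['wrist_force'].round(1),'j',s['joint_pos'].round(2));return s
E
python3 - <<'E'
from m import *
tool();c=shot('wrist','w1.png')
E
```

```text
Traceback (most recent call last):
  File "m.py", line 15, in tool
    print('t',round(float(s['clock']),2),'tcp',s['tcp_pos'].round(4),'yawY',np.degrees(np.arctan2(M[1,1],M[0,1])).round(2),'z',M[:,2].round(3),'gap',round(float(s['finger_gap']),4),'grip',s['grip_force'].round(1),'F',s['wrist_force'].round(1),'j',s['joint_pos'].round(2));return s
                                                                                                                                                                                            ^^^^^^^^^^^^^^^^^^^^^
AttributeError: 'float' object has no attribute 'round'
```

```bash
sed -i "s/s\['grip_force'\].round(1)/round(float(s['grip_force']),1)/" m.py
python3 - <<'E'
from m import *
tool();c=shot('wrist','w1.png')
E
```

```text
t 2.15 tcp [ 0.5273 -0.277   0.2495] yawY 3.36 z [-0.002  0.002 -1.   ] gap 0.0855 grip 0.0 F [ 0.6  0.8 -0.7] j [-0.62  0.35  0.15  1.37  0.    0.89]
```

View pics/w1.png

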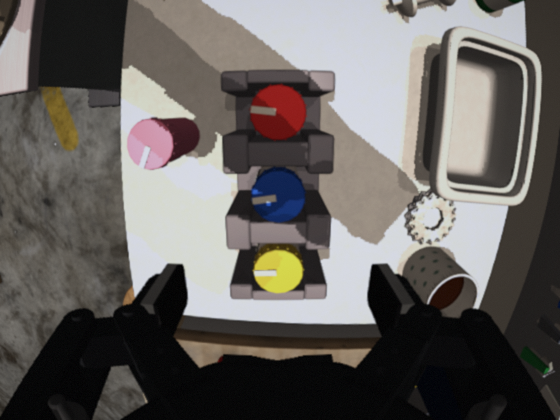

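The wrist view shows red at (278,112), blue at (277,195) with its bar to the left (the front), and yellow at (278,271). The fingers straddle the front and back.

```bash
python3 - <<'E'
from m import *
W=dict(np.load('pics/w1.png.npz'));T=dict(np.load('pics/t0.png.npz'))
bl=(225,60,335,295)
blob(W,(110,100,40),(135,255,255),bl,.116,'blue',True);blob(W,*YEL,bl,.116,'yel',True);blob(W,*RED,bl,.116,'red',True)
for n,c,box,z,f in(('W',W,(248,170,306,222),.116,True),('T',T,(360,184,388,212),.116,False)):
    h=cv2.cvtColor(c['pixels'],cv2.COLOR_RGB2HSV);x0,y0,x1,y1=box
    b=cv2.inRange(h,(100,100,40),(125,255,255));k=np.zeros_like(b);k[y0:y1,x0:x1]=b[y0:y1,x0:x1]
    hull=cv2.convexHull(max(cv2.findContours(k,0,1)[0],key=cv2.contourArea))
    m=np.zeros_like(k);cv2.fillConvexPoly(m,hull,255);m=cv2.erode(m,np.ones((3,3)))
    v,u=np.nonzero((m>0)&(h[...,1]<90))
    P=np.array([onz(c,a,d,z,f)[:2] for a,d in zip(u,v)])
    q=P.mean(0);H=np.array([onz(c,*p[0],z,f)[:2] for p in hull]);cc,_=cv2.minEnclosingCircle((H*1000).astype(np.float32));cc=np.array(cc)/1000
    e=np.linalg.svd(P-q)[2][0]; e*=np.sign(e@(q-cc))
    print(n,len(u),'bar mean-centre angle',np.degrees(np.arctan2(*(q-cc)[::-1])).round(1),'pca',np.degrees(np.arctan2(e[1],e[0])).round(1),'ctr',cc.round(4))
E
```

```text
blue circle mm 526.9 -272.9 r 25.2
yel circle mm 531.5 -346.4 r 25.4
red circle mm 522.2 -201.0 r 24.3
W 177 bar mean-centre angle -160.6 pca -168.6 ctr [ 0.527  -0.2731]
T 27 bar mean-centre angle -162.3 pca -166.9 ctr [ 0.5267 -0.2754]
```

>>> {"op": "jog_arm", "data": {
  "rows": [
    [0,0.08,-0.5,0,0,0],
    [0,0.08,-1,0,0,0],
    [0,0.08,-1.5,0,0,0],
    [0,0.08,-2,0,0,0],
    [0,0.08,-2.5,0,0,0],
    [0,0.08,-3,0,0,0],
    [0,0.08,-3.5,0,0,0],
    [0,0.08,-3.9,0,0,0],
    [0,0.08,-4.2,0,0,0],
    [0,0.08,-4.5,0,0,0],
    [0,0.08,-4.65,0,0,0],
    [0,0.08,-4.65,0,0,0]
  ]
}}

```text
clock: 3.2
tcp_pos: [0.5256, -0.2703, 0.0643]
orientation: [-0.001, 0.685, 0.729, -0.0]
wrist_force: [-0.6, -0.3, 0.2]
finger_gap: 0.0856
grip_force: 0.0
```

>>> {"op": "jog_arm", "data": {
  "rows": [
    [0,0,0,0,0,0],
    [0,0,0,0,0,0],
    [0,0,0,0,0,0],
    [0,0,0,0,0,0],
    [0,0,0,0,0,0],
    [0,0,0,0,0,0],
    [0,0,0,0,0,0],
    [0,0,0,0,0,0],
    [0,0,0,0,0,0],
    [0,0,0,0,0,0],
    [0,0,0,0,0,0],
    [0,0,0,0,0,0]
  ],
  "jaw": 1,
  "force": 35
}}

```text
clock: 4.2
tcp_pos: [0.5272, -0.2735, 0.0666]
orientation: [0.001, 0.686, 0.728, 0.001]
wrist_force: [1.1, 1.8, 5.5]
finger_gap: 0.0469
grip_force: 35.8
```

>>> {"op": "jog_arm", "data": {
  "rows": [
    [0,0,0.2,0,0,0],
    [0,0,0.5,0,0,0],
    [0,0,0.9,0,0,0],
    [0,0,1.3,0,0,0],
    [0,0,1.7,0,0,0],
    [0,0,2.1,0,0,0],
    [0,0,2.5,0,0,0],
    [0,0,2.9,0,0,0],
    [0,0,3.3,0,0,0],
    [0,0,3.6,0,0,0],
    [0,0,3.75,0,0,0],
    [0,0,3.75,0,0,0]
  ]
}}

```text
clock: 5.2
tcp_pos: [0.5267, -0.2737, 0.2166]
orientation: [0.001, 0.686, 0.728, 0.0]
wrist_force: [0.1, -0.7, -3.1]
finger_gap: 0.0471
grip_force: 36.7
```

```bash
python3 - <<'E'
from m import *
tool();c=shot('wrist','w2.png');s=shot('scene','s2.png')
cv2.imwrite('pics/v2.png',np.hstack([cv2.resize(c['pixels'],(400,300)),cv2.resize(s['pixels'],(400,300))])[:,:,::-1])
E
```

```text
t 5.2 tcp [ 0.5267 -0.2737  0.2166] yawY 3.41 z [ 0.001 -0.001 -1.   ] gap 0.0471 grip 36.7 F [ 0.1 -0.7 -3.1] j [-0.61  0.35  0.07  1.28 -0.    0.9 ]
```

View pics/v2.png

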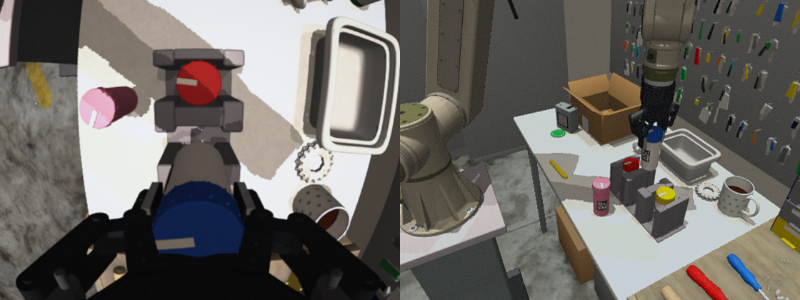

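The canister is held and clear, and red and yellow are undisturbed. I'll carry it to the free desk at about (0.44,-0.02), turning +76.8°.

>>> {"op": "jog_arm", "data": {
  "rows": [
    [-0.1,0.3,0.3,0,0,1],
    [-0.2,0.9,0.6,0,0,2.1],
    [-0.4,1.5,0.6,0,0,3.2],
    [-0.6,2.1,0.6,0,0,4.3],
    [-0.9,2.7,0.6,0,0,5.4],
    [-1.2,3.3,0.6,0,0,6.5],
    [-1.5,4,0.6,0,0,7.6],
    [-1.8,4.7,0.6,0,0,8.7],
    [-2,5.3,0.6,0,0,9.8],
    [-2.1,5.9,0.6,0,0,10.9],
    [-2.2,6.3,0.6,0,0,11.9],
    [-2.2,6.35,0.6,0,0,12.8]
  ]
}}

```text
clock: 6.3
tcp_pos: [0.4362, -0.0165, 0.2382]
orientation: [-0.002, 0.081, 0.997, 0.001]
wrist_force: [0.3, 0.3, -4.0]
finger_gap: 0.0471
grip_force: 37.1
```

>>> {"op": "jog_arm", "data": {
  "rows": [
    [0,0,-0.3,0,0,0],
    [0,0,-0.8,0,0,0],
    [0,0,-1.3,0,0,0],
    [0,0,-1.8,0,0,0],
    [0,0,-2.3,0,0,0],
    [0,0,-2.8,0,0,0],
    [0,0,-3.2,0,0,0],
    [0,0,-3.6,0,0,0],
    [0,0,-3.9,0,0,0],
    [0,0,-4.1,0,0,0],
    [0,0,-4.2,0,0,0],
    [0,0,-4.2,0,0,0]
  ]
}}

```text
clock: 7.3
tcp_pos: [0.4373, -0.019, 0.0702]
orientation: [-0.001, 0.085, 0.996, 0.0]
wrist_force: [-0.2, 0.2, -3.1]
finger_gap: 0.0471
grip_force: 37.1
```

```bash
python3 -c "
from m import *
tool()"
```

```text
t 7.3 tcp [ 0.4373 -0.019   0.0702] yawY 80.23 z [-0.002  0.001 -1.   ] gap 0.0471 grip 37.1 F [-0.2  0.2 -3.1] j [-0.23  0.17 -0.56  0.84  0.   -0.06]
```

>>> {"op": "jog_arm", "data": {
  "rows": [
    [0,0,-0.08,0,0,0],
    [0,0,-0.14,0,0,0],
    [0,0,-0.18,0,0,0],
    [0,0,-0.2,0,0,0],
    [0,0,-0.22,0,0,0],
    [0,0,-0.22,0,0,0],
    [0,0,-0.22,0,0,0]
  ]
}}

```text
clock: 7.88
tcp_pos: [0.4385, -0.0192, 0.0627]
orientation: [0.0, 0.085, 0.996, 0.0]
wrist_force: [0.3, -0.0, -2.9]
finger_gap: 0.0472
grip_force: 37.1
```

>>> {"op": "jog_arm", "data": {
  "rows": [
    [0,0,-0.02,0,0,0],
    [0,0,-0.04,0,0,0],
    [0,0,-0.04,0,0,0]
  ]
}}

```text
clock: 8.13
tcp_pos: [0.4383, -0.0192, 0.0608]
orientation: [-0.0, 0.085, 0.996, 0.0]
wrist_force: [0.5, 0.0, -3.1]
finger_gap: 0.0473
grip_force: 37.1
```

>>> {"op": "jog_arm", "data": {
  "rows": [
    [0,0,-0.02,0,0,0],
    [0,0,-0.04,0,0,0],
    [0,0,-0.04,0,0,0]
  ]
}}

```text
clock: 8.38
tcp_pos: [0.4386, -0.0192, 0.0605]
orientation: [0.0, 0.085, 0.996, -0.0]
wrist_force: [-3.9, 1.1, 9.8]
finger_gap: 0.0473
grip_force: 38.4
```

It has touched the desk. I'll release, rise, turn back and look.

>>> {"op": "jog_arm", "data": {
  "rows": [
    [0,0,0.02,0,0,0],
    [0,0,0.02,0,0,0],
    [0,0,0.02,0,0,0],
    [0,0,0.02,0,0,0],
    [0,0,0.02,0,0,0],
    [0,0,0.02,0,0,0],
    [0,0,0.02,0,0,0],
    [0,0,0.02,0,0,0]
  ],
  "jaw": -1
}}

```text
clock: 9.05
tcp_pos: [0.4384, -0.0192, 0.06]
orientation: [-0.0, 0.085, 0.996, 0.0]
wrist_force: [0.9, -0.5, 0.2]
finger_gap: 0.0856
grip_force: 0.0
```

>>> {"op": "jog_arm", "data": {
  "rows": [
    [0,0,0.4,0,0,0],
    [0,0,0.9,0,0,0],
    [0,0,1.5,0,0,0],
    [0,0,2.1,0,0,0],
    [0,0,2.7,0,0,0],
    [0,0,3.3,0,0,-1],
    [0,0,3.8,0,0,-2.1],
    [0,0,4.2,0,0,-3.2],
    [0,0,4.5,0,0,-4.3],
    [0,0,4.5,0,0,-5.4],
    [0,0,4.5,0,0,-6.5],
    [0,0,4.5,0,0,-7.6]
  ]
}}

```text
clock: 10.05
tcp_pos: [0.4386, -0.0193, 0.2405]
orientation: [0.0, 0.467, 0.884, 0.0]
wrist_force: [0.7, -0.7, -0.3]
finger_gap: 0.0858
grip_force: 0.0
```

>>> {"op": "jog_arm", "data": {
  "rows": [
    [0,0,0,0,0,-1.1],
    [0,0,0,0,0,-2.2],
    [0,0,0,0,0,-3.3],
    [0,0,0,0,0,-4.4],
    [0,0,0,0,0,-5.4],
    [0,0,0,0,0,-5.4],
    [0,0,0,0,0,-5.4]
  ]
}}

```text
clock: 10.63
tcp_pos: [0.4383, -0.0192, 0.24]
orientation: [-0.0, 0.692, 0.722, -0.0]
wrist_force: [-0.1, -0.3, -1.6]
finger_gap: 0.0855
grip_force: 0.0
```

```bash
python3 - <<'E'
from m import *
tool();c=shot('wrist','w3.png');T=shot('top','t3.png')
cv2.imwrite('pics/v3.png',np.hstack([cv2.resize(c['pixels'],(400,300)),cv2.resize(T['pixels'],(400,300))])[:,:,::-1])
E
```

```text
t 10.63 tcp [ 0.4383 -0.0192  0.24  ] yawY 2.4 z [-0.  0. -1.] gap 0.0855 grip 0.0 F [-0.1 -0.3 -1.6] j [-0.23  0.05 -0.26  1.26  0.    1.3 ]
```

View pics/v3.png

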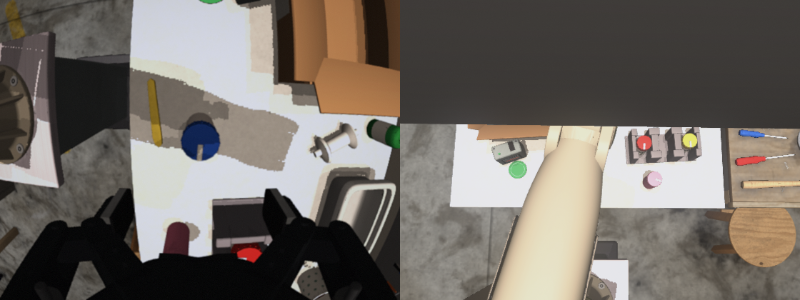

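The canister stands upright on the desk at wrist pixel (280,197), with its bar towards the bottom of the image (about -y). Next I'll measure the bar angle and the scanner yaw.

```bash
python3 - <<'E'
from m import *
W=dict(np.load('pics/w3.png.npz'));T=dict(np.load('pics/t0.png.npz'))
c=W;h=cv2.cvtColor(c['pixels'],cv2.COLOR_RGB2HSV);x0,y0,x1,y1=(245,165,315,230)
b=cv2.inRange(h,(100,100,40),(125,255,255));k=np.zeros_like(b);k[y0:y1,x0:x1]=b[y0:y1,x0:x1]
hull=cv2.convexHull(max(cv2.findContours(k,0,1)[0],key=cv2.contourArea))
m=np.zeros_like(k);cv2.fillConvexPoly(m,hull,255);m=cv2.erode(m,np.ones((3,3)))
v,u=np.nonzero((m>0)&(h[...,1]<90));z=.11
P=np.array([onz(c,a,d,z,True)[:2] for a,d in zip(u,v)]);q=P.mean(0)
H=np.array([onz(c,*p[0],z,True)[:2] for p in hull]);cc,r=cv2.minEnclosingCircle((H*1000).astype(np.float32));cc=np.array(cc)/1000
e=np.linalg.svd(P-q)[2][0];e*=np.sign(e@(q-cc));a=lambda d:np.degrees(np.arctan2(d[1],d[0])).round(1)
print(len(u),'ctr',cc,r,'mean',a(q-cc),'pca',a(e),'from tcp',a(q-env.get_state()['tcp_pos'][:2]))
# scanner top face
R0=T['pixels'][185:235,115:185];hs=cv2.cvtColor(R0,cv2.COLOR_RGB2HSV)
m=cv2.inRange(hs,(0,0,115),(179,50,200))
m=cv2.morphologyEx(m,cv2.MORPH_OPEN,np.ones((2,2)))
ct=max(cv2.findContours(m,0,1)[0],key=cv2.contourArea)
Q=np.array([onz(T,p[0][0]+115,p[0][1]+185,.104)[:2] for p in cv2.convexHull(ct)])*1000
rc=cv2.minAreaRect(Q.astype(np.float32));bx=cv2.boxPoints(rc);print(rc)
L=max([(bx[1]-bx[0]),(bx[2]-bx[1])],key=np.linalg.norm);print('long side',a(L), 'pad->block',a(np.array(rc[0])-[448.5,219.3]), np.linalg.norm(np.array(rc[0])-[448.5,219.3]))
cv2.imwrite('pics/sc.png',cv2.resize(np.hstack([R0[:,:,::-1],cv2.drawContours(R0[:,:,::-1].copy(),[ct],-1,(0,0,255),1)]),(700,250),interpolation=0))
E
```

```text
159 ctr [ 0.44014508 -0.0163525 ] 24.754356384277344 mean -90.4 pca -91.3 from tcp -81.2
((506.161865234375, 238.29302978515625), (64.97840881347656, 88.42871856689453), 19.65195083618164)
long side -70.3 pad->block 18.2 60.70935580886241
```

View pics/sc.png

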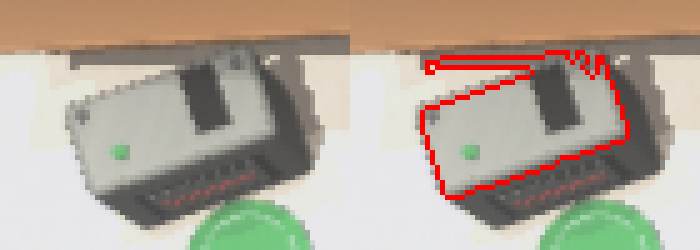

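The scanner yaw is 19.7° and the code points at about -89°, which agrees with the value predicted from the first grasp. I'll regrip at the current yaw and then turn by +108.7°.

>>> {"op": "jog_arm", "data": {
  "rows": [
    [0,0,-0.5,0,0,0],
    [0,0,-1,0,0,0],
    [0,0,-1.5,0,0,0],
    [0,0,-2,0,0,0],
    [0,0,-2.5,0,0,0],
    [0,0,-3,0,0,0],
    [0,0,-3.4,0,0,0],
    [0,0,-3.8,0,0,0],
    [0,0,-4.1,0,0,0],
    [0,0,-4.3,0,0,0],
    [0,0,-4.4,0,0,0],
    [0,0,-4.4,0,0,0]
  ]
}}

```text
clock: 11.73
tcp_pos: [0.438, -0.0191, 0.0635]
orientation: [-0.001, 0.693, 0.721, -0.0]
wrist_force: [0.2, -0.1, -0.2]
finger_gap: 0.0855
grip_force: 0.0
```

>>> {"op": "jog_arm", "data": {
  "rows": [
    [0,0,0,0,0,0],
    [0,0,0,0,0,0],
    [0,0,0,0,0,0],
    [0,0,0,0,0,0],
    [0,0,0,0,0,0],
    [0,0,0,0,0,0],
    [0,0,0,0,0,0],
    [0,0,0,0,0,0],
    [0,0,0,0,0,0],
    [0,0,0,0,0,0],
    [0,0,0,0,0,0],
    [0,0,0,0,0,0]
  ],
  "jaw": 1,
  "force": 35
}}

```text
clock: 12.73
tcp_pos: [0.4395, -0.0194, 0.0651]
orientation: [0.001, 0.693, 0.721, 0.001]
wrist_force: [1.0, 0.7, 5.5]
finger_gap: 0.0475
grip_force: 35.8
```

>>> {"op": "jog_arm", "data": {
  "rows": [
    [0,0,0.2,0,0,0],
    [0,0,0.6,0,0,0],
    [0,0,1,0,0,0.8],
    [0,0,1.4,0,0,1.8],
    [0,0,1.7,0,0,2.8],
    [0,0,1.9,0,0,3.8],
    [0,0,2,0,0,4.8],
    [0,0,2,0,0,5.8],
    [0,0,2,0,0,6.8],
    [0,0,2,0,0,7.8],
    [0,0,2,0,0,8.6],
    [0,0,2,0,0,9]
  ]
}}

```text
clock: 13.73
tcp_pos: [0.4373, -0.019, 0.1438]
orientation: [-0.001, 0.289, 0.957, -0.0]
wrist_force: [-0.9, -0.2, -3.6]
finger_gap: 0.0473
grip_force: 36.8
```

```bash
python3 - <<'E'
from m import *
tool();shot('wrist','w4.png')
E
```

```text
t 13.73 tcp [ 0.4373 -0.019   0.1438] yawY 56.46 z [-0.002  0.    -1.   ] gap 0.0473 grip 36.8 F [-0.9 -0.2 -3.6] j [-0.23  0.1  -0.44  1.03 -0.    0.36]
```

>>> {"op": "jog_arm", "data": {
  "rows": [
    [0,0.2,0,0,0,1],
    [0.1,0.6,0,0,0,2],
    [0.1,1.1,0,0,0,3],
    [0.15,1.7,0,0,0,4],
    [0.2,2.3,0,0,0,5],
    [0.2,2.9,0,0,0,6],
    [0.25,3.5,0,0,0,7],
    [0.28,4.1,0,0,0,8],
    [0.28,4.7,0,0,0,8.8],
    [0.28,5.3,0,0,0,9.1],
    [0.28,5.8,0,0,0,9.1],
    [0.28,5.96,0,0,0,9.1]
  ]
}}

```text
clock: 14.78
tcp_pos: [0.4488, 0.2214, 0.1438]
orientation: [-0.001, -0.182, 0.983, 0.0]
wrist_force: [0.3, -0.4, -3.7]
finger_gap: 0.0476
grip_force: 37.1
```

```bash
python3 - <<'E'
from m import *
env.read_camera('top');tool();c=shot('wrist','w5.png');s=shot('scene','s5.png')
cv2.imwrite('pics/v5.png',np.hstack([cv2.resize(c['pixels'],(400,300)),cv2.resize(s['pixels'][90:240,150:350],(400,300))])[:,:,::-1])
E
```

```text
t 14.83 tcp [0.4488 0.2212 0.1438] yawY 110.94 z [-0.001  0.001 -1.   ] gap 0.0473 grip 37.1 F [ 0.   1.5 -3.9] j [ 0.3   0.22 -0.3   1.05  0.   -0.07]
```

View pics/v5.png

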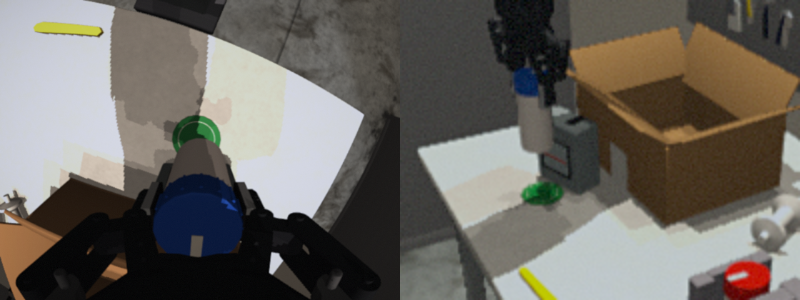

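The pad is at wrist crop (196,133) and the bar points straight at the scanner block. Now I'll lower it, stopping just above the pad.

>>> {"op": "jog_arm", "data": {
  "rows": [
    [0,-0.03,-0.2,0,0,0],
    [0,-0.03,-0.4,0,0,0],
    [0,-0.03,-0.65,0,0,0],
    [0,-0.03,-0.9,0,0,0],
    [0,-0.03,-1.15,0,0,0],
    [0,-0.03,-1.35,0,0,0],
    [0,-0.03,-1.5,0,0,0],
    [0,-0.03,-1.6,0,0,0],
    [0,-0.03,-1.7,0,0,0],
    [0,-0.03,-1.75,0,0,0],
    [0,-0.03,-1.75,0,0,0],
    [0,-0.03,-1.75,0,0,0]
  ]
}}

```text
clock: 15.93
tcp_pos: [0.4498, 0.2181, 0.0743]
orientation: [0.0, -0.181, 0.984, 0.0]
wrist_force: [0.4, -0.7, -3.8]
finger_gap: 0.0475
grip_force: 37.2
```

```bash
python3 - <<'E'
from m import *
tool()
E
```

```text
t 15.93 tcp [0.4498 0.2181 0.0743] yawY 110.84 z [ 0.  0. -1.] gap 0.0475 grip 37.2 F [ 0.4 -0.7 -3.8] j [ 0.29  0.28 -0.41  0.88  0.   -0.07]
```

Contact should come at a TCP z of about 0.068.

>>> {"op": "jog_arm", "data": {
  "rows": [
    [-0.02,0.03,-0.04,0,0,0],
    [-0.02,0.03,-0.08,0,0,0],
    [-0.02,0.03,-0.1,0,0,0],
    [-0.02,0.03,-0.12,0,0,0],
    [-0.02,0.03,-0.12,0,0,0]
  ]
}}

```text
clock: 16.35
tcp_pos: [0.4487, 0.2192, 0.0692]
orientation: [-0.0, -0.181, 0.984, 0.0]
wrist_force: [0.3, -0.1, -2.6]
finger_gap: 0.0472
grip_force: 37.2
```

>>> {"op": "jog_arm", "data": {
  "rows": [
    [0,0,-0.02,0,0,0],
    [0,0,-0.04,0,0,0],
    [0,0,-0.04,0,0,0]
  ]
}}

```text
clock: 16.6
tcp_pos: [0.449, 0.2193, 0.0681]
orientation: [0.0, -0.181, 0.984, 0.0]
wrist_force: [-0.2, -0.5, 1.0]
finger_gap: 0.0473
grip_force: 37.1
```

It is on the pad. I'll release and rise.

>>> {"op": "jog_arm", "data": {
  "rows": [
    [0,0,0,0,0,0],
    [0,0,0,0,0,0],
    [0,0,0,0,0,0],
    [0,0,0,0,0,0],
    [0,0,0,0,0,0],
    [0,0,0,0,0,0],
    [0,0,0,0,0,0],
    [0,0,0,0,0,0]
  ],
  "jaw": -1
}}

```text
clock: 17.27
tcp_pos: [0.4488, 0.2192, 0.0677]
orientation: [0.0, -0.181, 0.984, 0.0]
wrist_force: [-0.3, -0.0, -0.3]
finger_gap: 0.085
grip_force: 0.0
```

>>> {"op": "jog_arm", "data": {
  "rows": [
    [0,0,0.3,0,0,0],
    [0,0,0.7,0,0,0],
    [0,0,1.2,0,0,0],
    [0,0,1.7,0,0,0],
    [0,0,2.2,0,0,0],
    [0,0,2.7,0,0,0],
    [0,0,3.2,0,0,0],
    [0,0,3.7,0,0,0],
    [0,0,4.1,0,0,0],
    [0,0,4.3,0,0,0],
    [0,0,4.3,0,0,0],
    [0,0,4.3,0,0,0]
  ]
}}

```text
clock: 18.27
tcp_pos: [0.4488, 0.2192, 0.2394]
orientation: [0.0, -0.181, 0.984, 0.0]
wrist_force: [-0.1, -0.9, -0.6]
finger_gap: 0.0853
grip_force: 0.0
```

```bash
python3 - <<'E'
from m import *
tool();W=shot('wrist','w6.png');T=shot('top','t6.png')
cv2.imwrite('pics/v6.png',np.hstack([W['pixels'][60:330,100:460],cv2.resize(T['pixels'][170:290,70:230],(360,270))])[:,:,::-1])
c=W;h=cv2.cvtColor(c['pixels'],cv2.COLOR_RGB2HSV);x0,y0,x1,y1=(230,150,330,260)
b=cv2.inRange(h,(100,100,40),(125,255,255));k=np.zeros_like(b);k[y0:y1,x0:x1]=b[y0:y1,x0:x1]
hull=cv2.convexHull(max(cv2.findContours(k,0,1)[0],key=cv2.contourArea))
m=np.zeros_like(k);cv2.fillConvexPoly(m,hull,255);m=cv2.erode(m,np.ones((3,3)))
v,u=np.nonzero((m>0)&(h[...,1]<90));z=.113
P=np.array([onz(c,a,d,z,True)[:2] for a,d in zip(u,v)]);q=P.mean(0)
H=np.array([onz(c,*p[0],z,True)[:2] for p in hull]);cc,r=cv2.minEnclosingCircle((H*1000).astype(np.float32));cc=np.array(cc)/1000
e=np.linalg.svd(P-q)[2][0];e*=np.sign(e@(q-cc));a=lambda d:np.degrees(np.arctan2(d[1],d[0])).round(1)
print(len(u),'ctr',cc.round(4),r,'mean',a(q-cc),'pca',a(e))
blob(T,*YEL,(325,180,425,215),.116,'yel');blob(T,*RED,(325,180,425,215),.116,'red')
E
```

```text
t 18.27 tcp [0.4488 0.2192 0.2394] yawY 110.83 z [ 0.  0. -1.] gap 0.0853 grip 0.0 F [-0.1 -0.9 -0.6] j [ 0.29  0.16 -0.13  1.28  0.   -0.07]
181 ctr [0.4458 0.2202] 25.227313995361328 mean 17.1 pca 18.4
yel circle mm 531.9 -348.6 r 24.3
red circle mm 523.4 -202.2 r 22.9
```

View pics/v6.png

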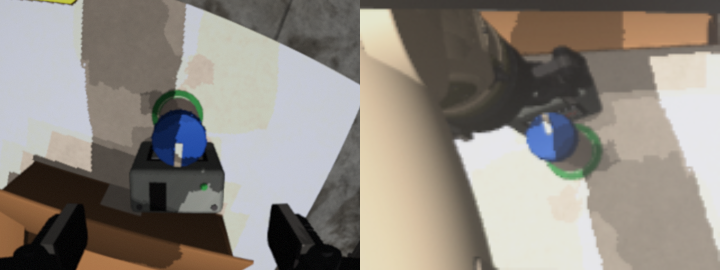

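The canister stands on the pad with its lid about 3 mm from the pad centre. The bar is at 18° against the scanner's 19.7°, and red and yellow have not moved.

```bash
python3 -c "
from workcell import env
print(env.hand_in())"
```

```text
the job is handed in; nothing more can be done
None
```

The job is handed in: the blue-lidded canister stands released and upright on the scanner pad, about 3 mm off centre with its code within about 3° of square to the window, and the red- and yellow-lidded canisters haven't moved; no verdict came back.

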